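# Put the pastry cutters back in their graded block

### The job

Two round pastry cutters with wooden handles are standing loose on the worktop. Put each back into the hole of the wooden block that matches its shank, shank down and fully home so that its collar rests on the wood; the middle hole stays empty. Feel for the holes gently without leaning hard on the block, and leave the other things on the worktop where they are.

Things in the scene. Friction and masses are not known exactly. Their poses are not given: they have to be found in the camera images.
- block: Cutter block, fixed: shallow dark steel tray 86 x 280 mm, rims 24 mm high, holding two pale wooden halves 72 mm wide, a gap between them, flat tops 62 mm up. Origin: centre of the tray's underside; x across the row of holes, y along it, z up. The end holes (16 mm at y +104, 32 mm at y -106) already hold their cutters (same handles, tops 117 mm up; leave them). Press the wood with 3 to 8 N, never over 40 N.
- hole_20 (a point): Nominal mouth centre of the 20 mm hole: x 0, y +54, z 62 mm (wood top) in the block's frame; in the +y half. THE HALVES HAVE PLAY ALONG THE ROW: in each run each half stands, with its holes, anywhere up to 9 mm towards +y or -y of nominal, independently of the other, jammed so that it does not yield. That is not reported: this point belongs to the tray. No play across the row.
- hole_24 (a point): Nominal mouth centre of the 24 mm hole, y +8 mm in the block's frame, in the +y half; it is to stay empty. All holes are upright, round, 3 mm wider than the shank they are named for, 48 mm deep, with a 2 mm chamfer at the mouth. They are graded 16, 20, 24 (+y half), 28, 32 mm (-y half) from +y to -y.
- hole_28 (a point): Nominal mouth centre of the 28 mm hole, y -52 mm in the block's frame, in the -y half; the true hole is up to 9 mm off along the row, unreported and not by the same amount as the 20 mm hole. Sliding the shank's end along the wood with light pressure finds the hole. A cutter fully home has its foot 40 mm below this height, its collar on the wood.
- cutter_a: Loose round pastry cutter standing upright, handle up. Plain round steel shank 20 mm across, 40 mm long, lower edge rounded by 0.8 mm; steel collar 38 mm across from 40 to 45 mm above the foot; plain round wooden handle 24 mm across from 45 to 95 mm above the foot, alike on all cutters. About 80 g. Origin: centre of the foot (underside of the shank); z up along the handle.
- cutter_b: Loose round pastry cutter standing upright, handle up. Plain round steel shank 28 mm across, 40 mm long, lower edge rounded by 0.8 mm; steel collar 38 mm across from 40 to 45 mm above the foot; plain round wooden handle 24 mm across from 45 to 95 mm above the foot, alike on all cutters. About 100 g. Origin: centre of the foot (underside of the shank); z up along the handle.
- spice_jar: Bystander, not to be disturbed: glass spice jar with a dark cap, 41 mm across, 105 mm tall. Origin: centre of its underside.
- salt_shaker: Bystander, not to be disturbed: salt shaker with a pale domed cap, 44 mm across, 90 mm tall. Origin: centre of its underside.
- vanilla_bottle: Bystander, not to be disturbed: small dark dropper bottle, 33 mm across, 102 mm tall. Origin: centre of its underside.
- garlic: Bystander, not to be disturbed: head of garlic, about 50 mm across and tall. Origin: centre of its underside.

How it is judged (in metres and radians):
At the end, for the whole second after the job is handed in: 20 mm cutter in the 20 mm hole, 28 mm cutter in the 28 mm hole: origin within 13 mm of the nominal hole along the row and 5 mm across it, at most 25 mm above the tray's underside (collar within 3 mm of the wood), upright within 0.09 rad, at rest and released (y of cutter_a in the frame of block between 0.041 and 0.067 m and x of cutter_a in the frame of block between -0.005 and 0.005 m and z of each of cutter_a, cutter_b in the frame of block below 0.025 m and angle between each of cutter_a, cutter_b's own z axis and vertical below 0.09 rad and linear speed of each of cutter_a, cutter_b below 0.02 m/s and y of cutter_b in the frame of block between -0.065 and -0.039 m and x of cutter_b in the frame of block between -0.005 and 0.005 m); the robot touches nothing.
It fails at once if cutter a pressed against the block with more than 40 N (contact force between cutter_a and block above 40 N).
It fails at once if cutter b pressed against the block with more than 40 N (contact force between cutter_b and block above 40 N).
It fails at once if robot itself presses on the block with more than 40 N (contact force between any of the fingers, the arm and block above 40 N).
It fails at once if spice jar, salt shaker, vanilla bottle or garlic moved by more than 30 mm (distance of any of spice_jar, salt_shaker, vanilla_bottle, garlic from where it was at the start of the episode above 0.03 m).
It also fails if it takes over 72 s, if anything falls off the work surface, if the arm or the gripper's body presses on something with over 40 N, if the wrist force passes 120 N, or if a joint passes its speed limit or range.

### The arm

A 6-joint arm with a two-finger parallel gripper is mounted at the origin on a cart in front of the work surface, level with it; the furniture and walls round the work are solid. World frame = base frame: x ahead of the robot, y to its left, z up, the work surface at z = 0. Lengths are in mm, angles in rad, forces in N, time in s.
With the tool pointing down it reaches from about 350 to 975 mm from the base axis. Payload 7.1 kg.
Tool frame: the origin (TCP) lies on the front face of the gripper's body, between the roots of the fingers; the fingertips stand 80 mm ahead of it and the grasp point (between the pads) lies 61 mm ahead of it (env.tips_ahead is the distance from the TCP to the fingertips, in mm); z points along the fingers, y is the direction in which the jaws open and shut (so a half turn about z gives the same grasp; the last joint's range is limited). The gripper opens to 88 mm and grips with 3 to 60 N. Pads are 20 mm wide; open, the fingers measure 115 mm over their backs; the gripper's body (75 mm by 178 mm) begins 61 mm behind the grasp point.
Start: joints at [-1.367, 0.423, 1.63, -0, 1.089, -0.019], TCP at [138.12, -609.531, 302.675] pointing down, gripper open.
Joint ranges: [-3, 3], [-0.9, 2.11], [0.09, 2.58], [-1.31, 4.45], [0.11, 2.69], [-2.54, 2.54]. Speed limits (rad/s): [2.39, 2.39, 3.01, 3.14, 3.14, 3.14].

### API

Orientations are given as a unit quaternion [x, y, z, w].
In Python, from station import env, set_gripper, viewer, workorder gives the robot as it stands. Calls block until the motion is done:
- env.reach(position, orientation): joint-space move of the TCP to a pose.
- env.move_l(position, rot=None, rate=150, f_stop=None): straight line of the TCP; rot=None keeps the orientation; rate is the mean speed in mm/s. With f_stop (N) it stops when the force on the tool has changed by that much, and returns True; else False.
- env.move_joints(angles): joint-space move.
- set_gripper(opening): finger opening in mm; the grip force is fixed at half the most; returns when the fingers have stopped.
- env.hold(seconds).
- env.ik(position, orientation): joint angles nearest the present ones, or None.
- env.read_state(): the state.
- viewer.camera(name): name is "scene" or "top"; returns the picture (480x640x3 uint8, blue, green, red); there is no depth.
- viewer.camera_params(name): a dict with "fx", "fy", "cx", "cy" (pixels), "pose" (4x4, takes a point from camera to world coordinates). Camera axes: x right, y up, looking along -z (the intrinsics and any distortion apply to the point x, -y, -z); pixel columns grow to the right and rows downward; lengths in mm; the calibration is good to about 2 mm. A picture is of the moment at which its call begins. camera_params takes no time and is no camera call.
A pose or a line that the arm cannot do raises env.IKError and nothing moves.
- workorder.sign_off(): hands the job in, once; it reports no verdict.
The state is a dict: "time_s": time; "qpos": joint angles; "dq": joint speeds; "tau": joint torques, N m; "tool_pos": TCP position; "orientation": TCP orientation; "force": force on the tool from outside, world axes, zero at the start; "wrist_torque": the same for the moment, N m; "width": finger opening in mm.
Only numpy, scipy, OpenCV 4.12 (cv2) and the standard library are available. Lean on these libraries where they do the work, as an engineer would, in place of code of your own. Each camera call takes 0.05 s, during which the arm holds its last target. There are 200 camera calls.

## Working session

There is one attempt and no reset: what is moved stays moved. The work goes in short steps, each a Python script; the robot and the scene stay as the last script left them, time stands still between calls to the robot, and variables do not carry over. Pictures are saved under pics/ and viewed, about 8 in all and at most 12, crops included, and the job is handed in when it is done.

```bash
ls; mkdir -p pics
python3 - <<'E'
from station import env, set_gripper, viewer, workorder
import cv2
for n in ("scene","top"):
    cv2.imwrite(f"pics/{n}0.png",viewer.camera(n)); p=viewer.camera_params(n); print(n,p)
s=env.read_state(); print(s)
E
```

```text
pics
scene {'fx': 443.3767472795293, 'fy': 443.3767472795293, 'cx': 323.9378785070171, 'cy': 244.50475141438423, 'pose': array([[-8.43299147e-01,  3.84112662e-01, -3.75904258e-01,
         2.09174250e+02],
       [-5.37315411e-01, -6.17889491e-01,  5.74025022e-01,
         4.33046145e+02],
       [-1.17770113e-02,  6.86053963e-01,  7.27455334e-01,
         7.12146337e+02],
       [ 0.00000000e+00,  0.00000000e+00,  0.00000000e+00,
         1.00000000e+00]])}
top {'fx': 500.1945942170901, 'fy': 500.1945942170901, 'cx': 324.8342810348238, 'cy': 244.08939845971514, 'pose': array([[-2.48031527e-02,  9.93331178e-01, -1.12596514e-01,
         4.10366937e+02],
       [-9.99517691e-01, -2.67463599e-02, -1.57802692e-02,
        -7.66171125e+01],
       [-1.86865803e-02,  1.12150807e-01,  9.93515480e-01,
         1.21529981e+03],
       [ 0.00000000e+00,  0.00000000e+00,  0.00000000e+00,
         1.00000000e+00]])}
{'time_s': 0.1, 'qpos': array([-1.36701508e+00,  4.23789467e-01,  1.63058777e+00, -4.38180892e-05,
        1.08857291e+00, -1.90163610e-02]), 'dq': array([ 0.00035037, -0.0010684 , -0.00090112,  0.00116513, -0.00196142,
        0.00035087]), 'tau': array([-2.25538038e-04, -5.45610452e+01, -2.74325663e+01,  6.45580678e-02,
        1.88889646e-02, -3.37231802e-05]), 'tool_pos': array([ 138.02955337, -609.18176161,  301.97384477]), 'orientation': array([ 9.93800207e-01,  1.11178625e-01, -8.19363530e-05, -6.74064557e-04]), 'force': array([ 0.46557395, -0.10865122, -0.38805346]), 'wrist_torque': array([-0.01994118,  0.01037101, -0.00061846]), 'width': 87.81561444871899}
```

View pics/scene0.png

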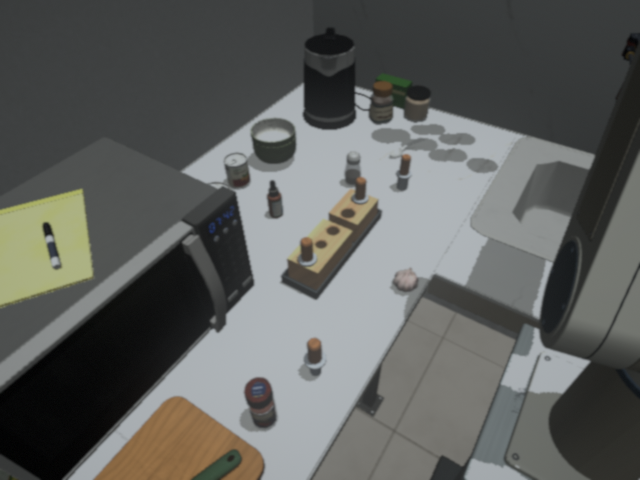

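View pics/top0.png

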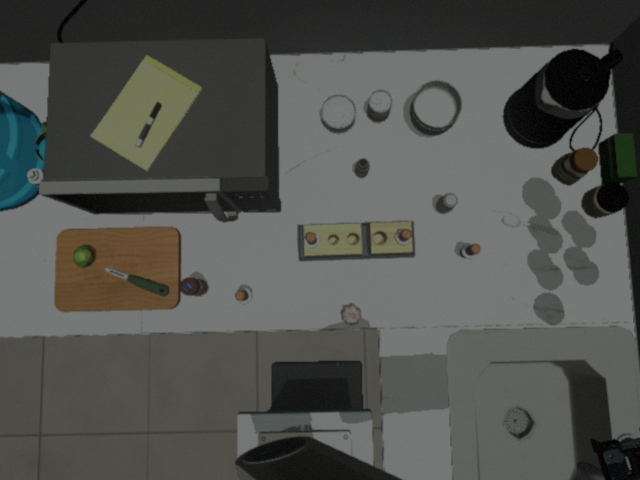

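The scene view shows the block at (333,240), the loose cutters at (404,170) and (315,355), the garlic at (405,280), the vanilla bottle at (275,200), the salt shaker at (353,167) and the spice jar at (260,400). In the top view the loose cutters are at (243,295) and (471,250), and the block's holes run from 311 to 404 along row 238. I'll enlarge crops next.

Run:
```python
import cv2, numpy as np
t=cv2.imread("pics/top0.png"); s=cv2.imread("pics/scene0.png")
z=lambda im,x,y,w,h,f:cv2.convertScaleAbs(cv2.resize(im[y:y+h,x:x+w],None,fx=f,fy=f,interpolation=cv2.INTER_CUBIC),alpha=1.5)
a=z(t,292,215,130,50,6)   # 780x300
b=z(t,228,280,40,30,6);c=z(t,453,235,40,30,6)
cv2.imwrite("pics/c1.png",np.vstack([a,np.hstack([b,c,np.zeros((180,300,3),np.uint8)])]))
a=z(s,280,170,110,125,4.8) #528x600
b=z(s,295,330,45,50,5);c=z(s,385,145,45,50,5) #225x250
cv2.imwrite("pics/c2.png",np.hstack([a,np.vstack([b,c,np.zeros((100,225,3),np.uint8)])]))
```

```text
(no output)
```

View pics/c1.png

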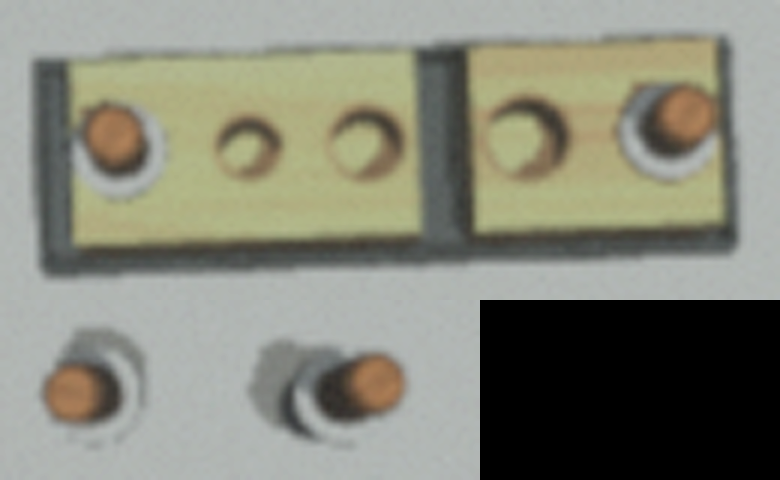

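View pics/c2.png

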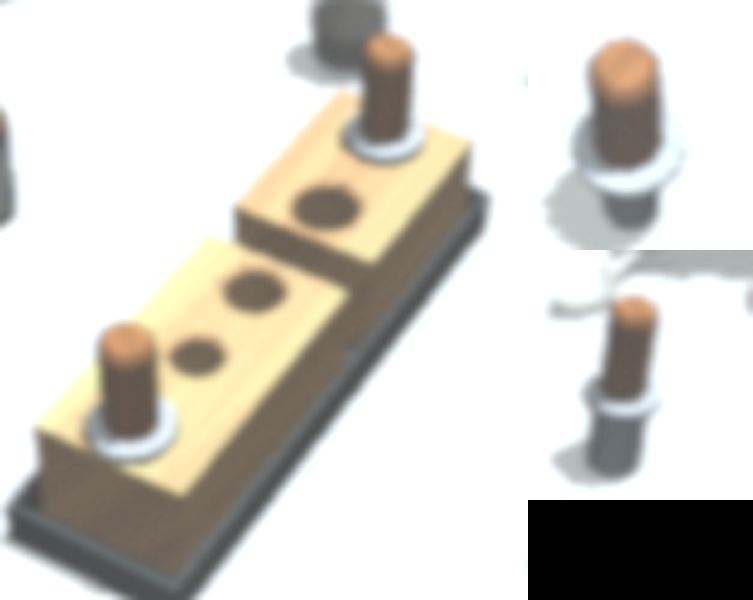

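Cutter a has the narrow 20 mm shank and is the left one in the top view, at +y. Cutter b has the wide 28 mm shank and is on the right. In the top crop the holes are at (248,147), (366,144) and (526,138), and the handle tops are at (72,393) and (376,384). In the scene crop the holes are at (198,357), (255,291) and (326,208).

```bash
cat > vis.py <<'E'
import numpy as np
from station import viewer
def ray(n,u,v):
    p=viewer.camera_params(n); T=p["pose"]
    d=T[:3,:3]@np.array([(u-p["cx"])/p["fx"],-(v-p["cy"])/p["fy"],-1]); return T[:3,3],d/np.linalg.norm(d)
def tri(rs):
    A=sum(np.eye(3)-np.outer(d,d) for o,d in rs); b=sum((np.eye(3)-np.outer(d,d))@o for o,d in rs)
    return np.linalg.solve(A,b)
def atz(r,z): o,d=r; return (o+d*(z-o[2])/d[2])
E
python3 - <<'E'
from vis import *
np.set_printoptions(precision=1,suppress=True)
def T(x,y,x0,y0): return ray("top",(x+.5)/6-.5+x0,(y+.5)/6-.5+y0)
def S(x,y,x0,y0,f): return ray("scene",(x+.5)/f-.5+x0,(y+.5)/f-.5+y0)
I=dict(h20=((248,147),(198,357),62),h24=((366,144),(255,291),62),h28=((526,138),(326,208),62),c16=((114,136),(127,343),117),c32=((685,116),(389,49),117),
 tr_nl=((42,272),(175,578),24),tr_nr=((735,247),(488,203),24),tr_fl=((36,60),(10,510),24))
P={}
for k,(a,b,z) in I.items():
    r1=T(*a,292,215); r2=S(*b,280,170,4.8); print(k,tri([r1,r2]),"top@z",atz(r1,z),"scene@z",atz(r2,z))
for k,a,b in (("ca",(72,93,228,280),(97,68,295,330,5)),("cb",(136,84,453,235),(106,62,385,145,5))):
    r1=T(*a); r2=S(*b); print(k,tri([r1,r2]),atz(r1,95),atz(r2,95))
E
```

```text
h20 [551.7 -77.6  62.1] top@z [552.3 -77.4  62. ] scene@z [551.2 -77.9  62. ]
h24 [ 551.6 -123.2   62.7] top@z [ 552.2 -123.    62. ] scene@z [ 551.5 -124.    62. ]
h28 [ 552.3 -185.    62.7] top@z [ 552.9 -184.9   62. ] scene@z [ 552.2 -185.9   62. ]
c16 [551.  -28.  114.9] top@z [550.9 -28.  117. ] scene@z [549.7 -26.4 117. ]
c32 [ 552.5 -238.5  116.7] top@z [ 552.6 -238.4  117. ] scene@z [ 552.2 -238.2  117. ]
tr_nl [508.6   5.6  31.8] top@z [509.   6.  24.] scene@z [512.4   0.8  24. ]
tr_nr [ 511.5 -270.8   18.7] top@z [ 511.7 -269.6   24. ] scene@z [ 508.5 -265.7   24. ]
tr_fl [593.5   6.2  20.9] top@z [594.4   6.8  24. ] scene@z [590.3   7.5  24. ]
ca [427.3 134.7  93.1] [427.8 134.6  95. ] [426.1 135.4  95. ]
cb [ 518.1 -396.2   92.4] [ 518.1 -395.4   95. ] [ 516.6 -392.8   95. ]
```

Both views agree to about 1 to 2 mm, and the heights and hole spacings check out. The 20 mm hole is at about (551.8,-77.6) and the 28 mm hole at about (552.3,-184.8). I'll grasp with the jaws across the row, starting with cutter a.

```bash
cat > act.py <<'E'
import numpy as np, cv2
from station import env, set_gripper, viewer, workorder
np.set_printoptions(precision=2,suppress=True)
Q=None
def st(m=""):
    s=env.read_state(); print(m,"t",round(s["time_s"],2),"p",s["tool_pos"],"F",s["force"],"w",round(s["width"],1),flush=True); return s
G=133.0   # TCP height above the foot
def grasp(x,y,q):
    env.reach([x,y,220],q); env.move_l([x,y,G],rate=120); set_gripper(14)
    s=st("gripped"); env.move_l([x,y,290],rate=150); st("lifted")
E
python3 - <<'E'
from act import *
for s in (1,-1):
    q=[.70711,s*.70711,0,0]
    for p in ([427,135,220],[551.7,-77.6,280],[518,-395,220]):
        print(s,p,env.ik(p,q))
E
```

```text
1 [427, 135, 220] [ 0.28  0.3   2.07 -0.    0.77  0.28]
1 [551.7, -77.6, 280] [-0.16  0.35  1.8  -0.    0.99 -0.16]
1 [518, -395, 220] [-0.67  0.56  1.62 -0.    0.96 -0.67]
-1 [427, 135, 220] None
-1 [551.7, -77.6, 280] None
-1 [518, -395, 220] [-0.67  0.56  1.62 -0.    0.96  2.47]
```

Run:
```python
from act import *
q=[.70711,.70711,0,0]
env.reach([427,134.9,290],q)
grasp(427,134.9,q)
env.reach([551.8,-77.6,300],q); env.hold(.3)
s=st("above")
cv2.imwrite("pics/g1s.png",cv2.convertScaleAbs(cv2.resize(viewer.camera("scene")[100:320,240:440],None,fx=2.7,fy=2.7,interpolation=2),alpha=1.4))
```

```text
gripped t 5.17 p [426.96 134.9  132.94] F [-0.12 -0.14 -0.8 ] w 23.9
lifted t 6.38 p [426.5  134.75 289.29] F [-0.19  0.35 -1.22] w 23.5
above t 7.65 p [551.64 -76.6  300.14] F [ 0.16  0.49 -0.43] w 23.6
```

View pics/g1s.png

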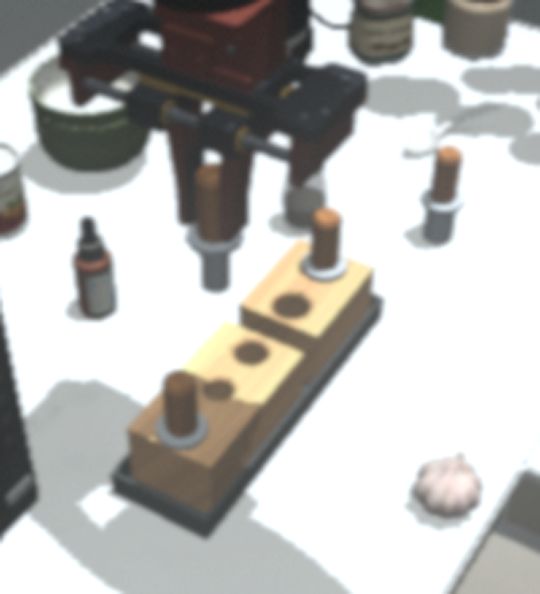

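The view shows cutter a held upright at (215,240), with nothing disturbed. I'll lower it gently and search with light taps.

```bash
cat >> act.py <<'E'
OFF=[(0,0),(0,2),(0,-2),(0,4),(0,-4),(1.8,0),(-1.8,0),(1.8,2.5),(-1.8,-2.5),(1.8,-2.5),(-1.8,2.5),(0,6.5),(0,-6.5)]
def insert(x,y):
    env.move_l([x,y,G+76],rate=120); env.hold(.2)
    for dx,dy in OFF:
        env.move_l([x+dx,y+dy,G+67],rate=60)
        hit=env.move_l([x+dx,y+dy,G+55],rate=15,f_stop=4)
        s=st(f"try {dx,dy} hit {hit}")
        if s["tool_pos"][2]-G<58:
            p=s["tool_pos"]
            hit=env.move_l([x+dx,y+dy,G+20],rate=20,f_stop=5)
            s=st(f"down, hit {hit}"); return s["tool_pos"][2]-G
    return None
E
python3 - <<'E'
from act import *
print(insert(551.8,-77.6))
E
```

```text
try (0, 0) hit False t 10.06 p [551.84 -77.58 188.06] F [-0.42  0.1  -0.91] w 23.4
down, hit True t 11.56 p [551.83 -77.61 154.94] F [-0.55  0.23  4.31] w 23.5
21.941994782961302
```

The first try went in, and the collar touched at the expected height. I'll release it and do cutter b.

Run:
```python
from act import *
q=[.70711,.70711,0,0]
set_gripper(80); env.move_l([551.8,-77.6,290],rate=150)
env.reach([517.6,-395,290],q)
grasp(517.6,-395,q)
env.reach([552.3,-184.8,300],q); env.hold(.3); st("above")
cv2.imwrite("pics/g2s.png",cv2.convertScaleAbs(cv2.resize(viewer.camera("scene")[60:320,240:440],None,fx=2.3,fy=2.3,interpolation=2),alpha=1.4))
```

```text
gripped t 16.98 p [ 517.58 -394.98  132.93] F [ 0.93  0.35 -1.27] w 23.5
lifted t 18.18 p [ 517.17 -394.67  288.91] F [ 1.03 -0.51 -0.71] w 23.6
above t 19.34 p [ 552.18 -185.9   299.86] F [ 0.66 -0.3  -0.98] w 23.5
```

View pics/g2s.png

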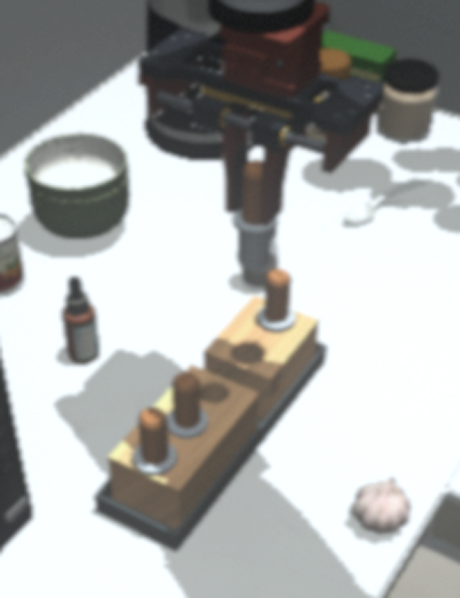

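Cutter a is seated at (187,405), and cutter b is held upright at (255,230), in front of the salt shaker.

Run:
```python
from act import *
print(insert(552.3,-184.8))
```

```text
try (0, 0) hit False t 21.75 p [ 552.36 -184.83  188.08] F [ 0.86  0.34 -0.3 ] w 23.6
down, hit True t 23.26 p [ 552.31 -184.81  154.84] F [-0.45 -0.33  4.95] w 23.8
21.841829570640726
```

Run:
```python
from act import *
set_gripper(80); env.move_l([552.3,-184.8,300],rate=150)
env.reach([420,-520,310],[.70711,.70711,0,0]); env.hold(.3); st()
z=lambda im,f:cv2.convertScaleAbs(cv2.resize(im,None,fx=f,fy=f,interpolation=2),alpha=1.4)
a=z(viewer.camera("scene")[140:300,250:430],3); b=z(viewer.camera("top")[180:340,180:500],1.6875)
cv2.imwrite("pics/end.png",np.vstack([a,b])[:, :540] if False else cv2.resize(np.vstack([a,b]),None,fx=.79,fy=.79,interpolation=3))
```

```text
t 27.02 p [ 420.66 -519.34  310.11] F [ 0.38 -0.2   0.38] w 79.7
```

View pics/end.png

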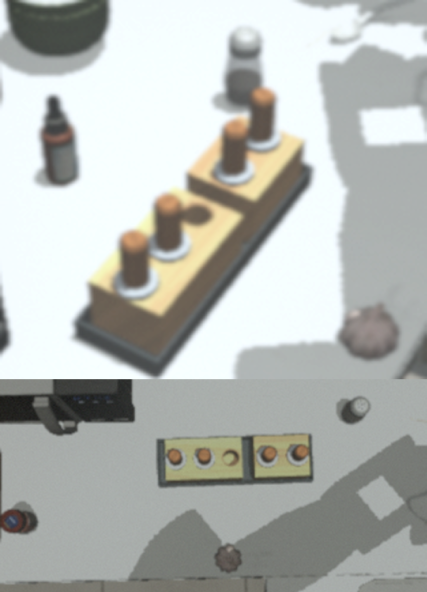

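The final picture shows both cutters upright with their collars on the wood: a at (168,225), b at (235,150). The middle hole at (198,215) is empty, and the salt shaker, vanilla bottle, garlic and jar are in place.

```bash
python3 -c "
from station import workorder
print(workorder.sign_off())"
```

```text
the job is handed in; nothing more can be done
None
```

Both loose cutters are back in their matching holes and the job is handed in, at about 27 s on the robot's clock. Sign-off gave no verdict.

- **Locating:** I found the holes and the handle tops from the scene and top pictures. The two views agreed to about 1–2 mm, with slightly more on cutter b (about 3 mm along the row). The tray's corners disagreed by up to about 5 mm, so I used the holes themselves rather than the tray.
- **Inserting:** The 20 mm cutter went into the 20 mm hole and the 28 mm cutter into the 28 mm hole on the first try, so no searching was needed. Each was lowered until a contact stop set at 5 N. The feet stopped at 21.9 and 21.8 mm, against 22 mm for fully home.
- **Final check:** The last pictures show both cutters upright with their collars on the wood, and the middle hole empty. The bystanders look to be where they were, judged by eye rather than measured. The gripper is open and clear of everything. No checks failed.

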